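# Index the dip-cup filling turntable

## Robot

A 6-joint arm with a two-finger parallel gripper is mounted at the origin on a cart in front of the work surface, level with it; the furniture and walls round the work are solid. World frame = base frame: x ahead of the robot, y to its left, z up, the work surface at z = 0. Lengths are in m, angles in degrees, forces in N, time in s.
With the tool pointing down it reaches from about 0.4 to 0.825 m from the base axis. Payload 7 kg.
Tool frame: the origin (TCP) lies midway between the tips of the shut fingers; the grasp point (between the pads) lies 19 mm behind it (ctrl.hold_point_z is the distance from the TCP to the grasp point, in m); z points along the fingers, y is the line along which they close (so a half turn about z gives the same grasp; the last joint's range is limited). The gripper opens to 88 mm and grips with 3 to 60 N. Pads are 19 mm wide; open, the fingers measure 130 mm over their backs; the gripper's body (78 mm by 193 mm) begins 47 mm behind the grasp point.
Start: joints at [88.642, 20.546, 0.682, 0, -70.136, -16.507], TCP at [0.207, 0.642, 0.227] pointing down, gripper open.
Joint ranges: [-176.03, 176.03], [-82.01, 121.73], [-58.28, 71.71], [-173.87, 95.51], [-174.79, -0.11], [-173.66, 173.66]. Speed limits (degrees/s): [136.94, 136.94, 172.46, 180, 180, 180].

## Interface

Orientations are given as [roll, pitch, yaw] about the fixed x, y, z axes, in that order (R = Rz(yaw) Ry(pitch) Rx(roll)).
In Python, from plant import ctrl gives the robot as it stands.
- The arm moves only by the tool apply_moves, never from a script. Its argument "deltas" is a list of rows, each an object with "fingers": the finger opening in mm, from 0 to 87.6; "delta_pos": the shift along the tool's x, y, z in mm, a list of three; "angular": the turn, a rotation vector about the tool's x, y, z in degrees, a list of three. A call has 1 to 10 rows; each row is the pose to reach, as a shift and turn from the pose commanded when the call began, along the tool's axes at that moment; what a row does not reach only later rows make up. A row lasts 1/10 s, in which the tool goes at most 50 mm and 8.59 degrees, less where a joint would pass 70% of its speed; a pose out of reach is approached as far as the arm can. A call with a gripper value outside its range is refused whole. The fingers move at their own pace and stop on an object; the grip force is fixed at half the most. Time passes only in rows, so rows that repeat a pose let the fingers close. It gives the time, the measured TCP pose, the force, the opening and the grip force at its end, in the units of the state.
- ctrl.get_obs(): the state, without advancing time (a new reading comes with each control period).
- ctrl.snapshot(name): name is "side" or "top"; returns the picture (400x640x3 uint8, red, green, blue); there is no depth.
- ctrl.camera_params(name): a dict with "fx", "fy", "cx", "cy" (pixels), "cam_to_world" (4x4, takes a point from camera to world coordinates). Camera axes: x right, y up, looking along -z (the intrinsics and any distortion apply to the point x, -y, -z); pixel columns grow to the right and rows downward; lengths in m; the calibration is good to about 2 mm. A picture is of the moment at which its call begins. camera_params takes no time and is no camera call.
- ctrl.close_job(): hands the job in; it is judged then, once.
The state is a dict: "clock": time; "joint_pos": joint angles; "qvel": joint speeds; "tau": joint torques, N m; "tool_pos": TCP position; "orientation": TCP orientation; "force": force on the tool from outside, world axes, zero at the start; "moment": the same for the moment, N m; "opening": finger opening in m; "gripper_force": force on a finger pad.
Only numpy, scipy, OpenCV 4.12 (cv2) and the standard library are available. Lean on these libraries where they do the work, as an engineer would, in place of code of your own. Each camera call takes 0.05 s, during which the arm holds its last target. There are 200 camera calls.

## Task

Stand the loose steel sauce cup upright in the empty green holder of the filling turntable that is next in line for the spout (the turntable turns anticlockwise seen from above). Then pull up the red index knob, swing the turntable one station on so that the cup comes under the spout, and let the pin drop fully home in the next hole so that the turntable is locked. The hole is only roughly one sixth of a turn away and has to be felt for: never force the pin against the index ring, and leave the spare cup standing in its holder.

Things in the scene. Friction and masses are not known exactly. Their poses are not given: they have to be found in the camera images.
- cup_centre (a point): Centre, half-way up, of the loose steel sauce cup: open on top, straight round wall 50 mm across (rim bead 52 mm), 45 mm tall, foot tapered to 43 mm over its lowest 7 mm, 55 to 115 g. It starts upright on the counter; its z axis points up. This point is 22.5 mm above its foot.
- load_holder (a point): The empty green cup holder next in line for the spout: a collar 62 mm across outside, 54 mm inside, 12 mm tall, on the white turntable. Point: its centre at the turntable's top face, on which the cup's foot stands; moves with the turntable. Six holders lie 85 mm from the axis, 60 degrees apart; the spout hangs over the one 60 degrees anticlockwise of this.
- spare_cup_centre (a point): Centre, half-way up, of a second steel sauce cup like the first, which already stands loose in another holder (on the side away from the spout) and must stay there.
- spare_holder (a point): Centre of the spare cup's green holder, at the level of the turntable's top face; moves with the turntable.
- spout_tip (a point): Lower end of the white nozzle of the fixed pump spout, 17 mm across, 130 mm above the counter and 85 mm from the turning axis. The yellow pump jar (100 mm across, pump head up to 239 mm high) stands behind it, 208 mm from the turning axis.
- unit: The fixed filling unit. Origin: on the turntable's upright turning axis, at counter level; x axis towards the spout and jar, z up. The white turntable is 236 mm across, its top face 42 mm up; below it the fixed aluminium index ring, 304 mm across, has its top 28 mm up, with brass-bushed pin holes 135 mm from the axis.
- knob (a point): Centre of the red index knob: round and upright, 27 mm across, from 14 mm below to 14 mm above this point, 135 mm from the turning axis. Under it a steel barrel, 21 mm thick, ends 20 mm below this point, on an aluminium lug of the turntable, 30 mm wide, its top 34 mm below this point. The knob is pulled straight up against a spring and carries the turntable with it.
- plunger (a joint): Lift of knob and pin, m: 0 = pin fully home, 12 mm deep in a hole; 0.012 = its nose rides on the ring; stop at 0.017. The spring pulls down with 5 N at 0, 8.4 N at the stop. The pin is 8 mm thick with a flat nose, the holes 11 mm wide: a locked turntable has 1.5 mm play either way at the knob; let go within about 1.5 mm of a hole's middle, the pin falls in.
- turntable (a joint): Turn, rad, growing anticlockwise from above; 0 = locked where it starts. The next hole, in a hand-clamped block, lies somewhere from 0.93 to 1.17 on (nominally 60 degrees), the one after at 2.09. Turning takes 1 to 2 N at the knob with the pin lifted, 2 to 4 N with its nose dragging; a dragging pin snaps into a hole that comes under it and stops the turntable.
Mind the look-alikes: they are no part of the job. What is shaped like the part that bears cup_centre but blue is not meant.

How it is judged:
By the outcome, as a careful person would: the job done as asked, in the order asked, and still so for the second after the job is handed in, with the robot touching nothing.
It also fails if it takes over 61 s, if anything falls off the work surface, if the arm or the gripper's body presses on something with over 40 N, if the wrist force passes 120 N, or if a joint passes its speed limit or range.

## Working session

There is one attempt and no reset: what is moved stays moved. The work goes in short steps, Python scripts to look and compute and a tool call to move; the robot and the scene stay as the last step left them, time stands still between calls to the robot, and variables do not carry over. Pictures are saved under pics/ and viewed, at most 10 in all, crops included, and the job is handed in when it is done.

Besides the shell and the picture viewer there is one more tool, called after ">>>" by a JSON object that holds its "api" and its "payload". apply_moves: Moves the arm, as the interface text tells. Its arguments: {"type":"object","properties":{"deltas":{"type":"array"}},"required":["deltas"]}

```bash
mkdir -p pics; ls; python3 - <<'E'
from plant import ctrl
import cv2,numpy as np
np.set_printoptions(precision=4,suppress=True)
for n in("side","top"):
    im=ctrl.snapshot(n); cv2.imwrite(f"pics/{n}0.png",im[:,:,::-1]); print(n,ctrl.camera_params(n))
print(ctrl.get_obs())
E
```

```text
pics
side {'fx': 379.89520414580073, 'fy': 379.89520414580073, 'cx': 318.3840317829963, 'cy': 201.05179324315876, 'cam_to_world': array([[ 0.9847,  0.0602, -0.1637,  0.3976],
       [-0.1738,  0.4227, -0.8894, -0.6351],
       [ 0.0157,  0.9043,  0.4267,  0.468 ],
       [ 0.    ,  0.    ,  0.    ,  1.    ]])}
top {'fx': 391.6390787531745, 'fy': 391.6390787531745, 'cx': 318.0806556353044, 'cy': 201.1456580955154, 'cam_to_world': array([[-0.0013,  0.9979, -0.0645,  0.4696],
       [-1.    , -0.001 ,  0.0047,  0.1273],
       [ 0.0046,  0.0645,  0.9979,  1.0041],
       [ 0.    ,  0.    ,  0.    ,  1.    ]])}
{'clock': 0.1, 'joint_pos': array([ 88.6425,  20.5875,   0.6381,  -0.018 , -70.1362, -16.5059]), 'qvel': array([ 0.0065, -0.1018,  0.1524,  0.0694, -0.0402, -0.0781]), 'tau': array([ -0.0022, -58.4163,  29.3751,   7.0155,   0.0101,  -0.0001]), 'tool_pos': array([0.207 , 0.642 , 0.2257]), 'orientation': array([179.9131,  -0.0081, -17.8696]), 'force': array([ 0.0874, -0.1496, -0.4041]), 'moment': array([ 0.0054, -0.0576,  0.0193]), 'gripper_force': 0.0, 'opening': 0.08757107284989517}
```

View pics/side0.png

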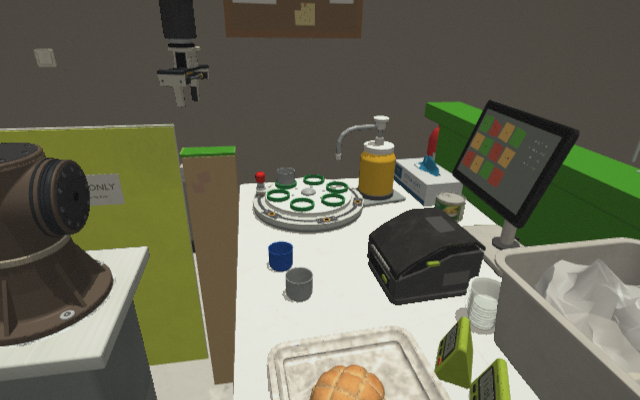

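View pics/top0.png

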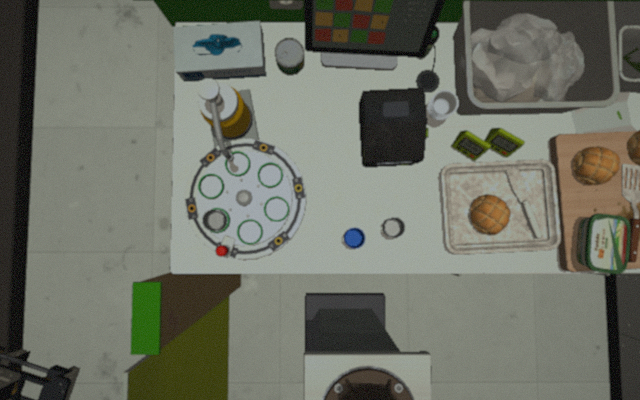

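The top view shows the turntable centred at about (244,198), with the spout over the holder at (237,165). One station clockwise of that is the load holder at (270,176). The spare cup is at (217,220) and the red knob at (222,250).

Candidates for the loose cup:
- The grey steel cup at (393,228) in top and (299,284) in side. It fits: steel, round, open and standing on the counter.
- The blue one at (354,238) is the named look-alike.
- The white stack at (443,105) and the can at (290,57) are neither steel nor the right shape.

I'll measure now and make a crop to confirm.

```bash
cat > h.py <<'E'
import numpy as np,cv2
from plant import ctrl
np.set_printoptions(precision=4,suppress=True)
P={n:ctrl.camera_params(n) for n in("side","top")}
def ray(n,u,v):
    p=P[n];M=np.array(p["cam_to_world"])
    d=M[:3,:3]@np.array([(u-p["cx"])/p["fx"],-(v-p["cy"])/p["fy"],-1]);return M[:3,3],d
def plane(n,u,v,z):
    o,d=ray(n,u,v);return o+d*(z-o[2])/d[2]
def tri(a,b):
    A=[];B=[]
    for n,uv in(("side",a),("top",b)):
        o,d=ray(n,*uv);d=d/np.linalg.norm(d);Q=np.eye(3)-np.outer(d,d);A.append(Q);B.append(Q@o)
    return np.linalg.lstsq(np.vstack(A),np.hstack(B),rcond=None)[0],
def proj(n,X):
    p=P[n];M=np.array(p["cam_to_world"]);c=M[:3,:3].T@(np.array(X)-M[:3,3])
    return np.array([p["cx"]+p["fx"]*c[0]/-c[2],p["cy"]-p["fy"]*c[1]/-c[2]])
def blobs(im,kind,roi,amin=8):
    x0,y0,x1,y1=roi;h=cv2.cvtColor(im[y0:y1,x0:x1],cv2.COLOR_RGB2HSV)
    H,S,V=[h[...,i].astype(int) for i in range(3)]
    m={"red":((H<8)|(H>172))&(S>150)&(V>70),"green":(H>45)&(H<90)&(S>100)&(V>35),"steel":(S<60)&(V<175)}[kind].astype(np.uint8)*255
    cs,_=cv2.findContours(m,cv2.RETR_EXTERNAL,cv2.CHAIN_APPROX_NONE)
    out=[]
    for c in cs:
        a=cv2.contourArea(c)
        if a<amin: continue
        e=cv2.fitEllipse(c) if len(c)>5 else None
        out.append((round(a),np.array(cv2.boundingRect(c))+[x0,y0,0,0],np.array(e[0])+[x0,y0] if e else None,np.array(e[1]) if e else None))
    return out
E
python3 - <<'E'
from h import *
S=cv2.imread("pics/side0.png")[:,:,::-1];T=cv2.imread("pics/top0.png")[:,:,::-1]
for nm,im,k,r in(("T",T,"red",(180,230,250,265)),("S",S,"red",(245,160,275,200)),("T",T,"green",(180,140,310,260)),("S",S,"green",(250,165,370,220)),("T",T,"steel",(378,212,412,244)),("S",S,"steel",(280,262,320,305))):
    print(nm,k)
    for b in blobs(im,k,r):print(*b)
a=cv2.resize(S[240:310,250:330],None,fx=5,fy=5,interpolation=2);b=cv2.resize(T[130:270,180:320],None,fx=2.857,fy=2.857,interpolation=2)[:350]
c=cv2.resize(T[130:265,180:315],(594,594),interpolation=2);a=cv2.resize(a,(200,175));d=cv2.resize(T[205:255,335:415],(200,125))
col=np.zeros((594,200,3),np.uint8);col[:175]=a;col[180:305]=d;e=cv2.resize(S[160:230,240:320],(200,175));col[310:485]=e
cv2.imwrite("pics/c1.png",np.hstack([c,col])[:,:,::-1])
E
```

```text
T red
72 [216 246  11  10] [221.2433 250.2877] [ 9.2421 10.1451]
S red
72 [255 172  10  11] [259.8801 176.6451] [ 9.0458 10.5662]
T green
S green
224 [291 198  23  13] [301.6601 204.0666] [12.4189 23.2699]
385 [322 182  26  24] [334.45   193.8328] [20.407  27.7307]
256 [267 180  29  21] [280.4839 190.8996] [17.5564 27.735 ]
149 [304 175  20  10] [313.3169 179.3049] [ 9.5204 20.8196]
T steel
1023 [378 212  34  32] [394.5 227.5] [36.5551 39.22  ]
S steel
824 [282 266  31  37] [297.9313 284.2519] [29.7006 37.0934]
```

View pics/c1.png

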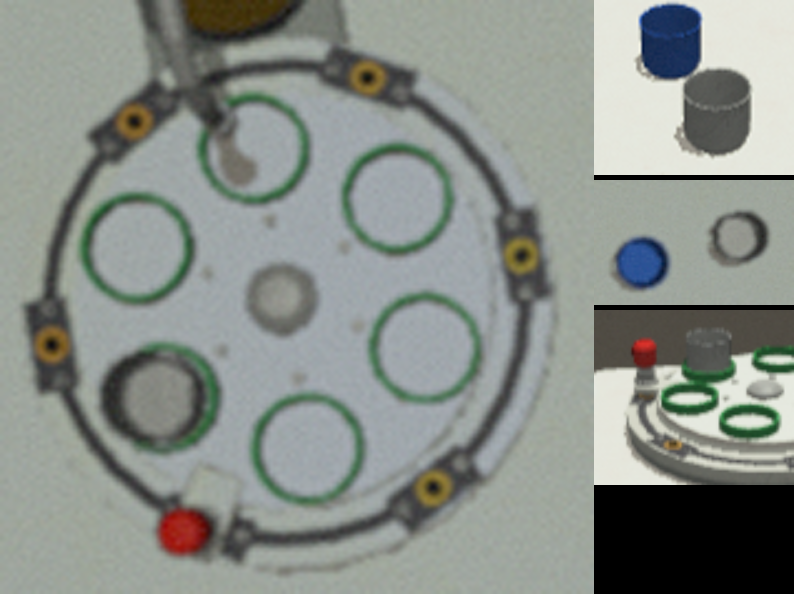

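The crop confirms the grey open steel cup, in top at about (393,228), with the blue look-alike beside it. The load holder is at about (270.5,175), 60° clockwise of the one under the spout. The next bushing is at about (278,241).

```bash
python3 - <<'E'
from h import *
S=cv2.imread("pics/side0.png")[:,:,::-1];T=cv2.imread("pics/top0.png")[:,:,::-1]
k,=tri((259.9,176.6),(221.2,250.3));print("knob",k)
# green rings in top
t=T.astype(int);g=(t[...,1]-np.maximum(t[...,0],t[...,2])>12).astype(np.uint8)*255
g[:140]=0;g[260:]=0;g[:,:180]=0;g[:,310:]=0
cs,_=cv2.findContours(cv2.dilate(g,np.ones((2,2))),cv2.RETR_EXTERNAL,cv2.CHAIN_APPROX_NONE)
R=[]
for c in cs:
    if len(c)>30:
        e=cv2.fitEllipse(c);uv=np.array(e[0])-.5;w=plane("top",*uv,.054);R.append(w);print("ring",uv,np.array(e[1]),w,"side proj",proj("side",w))
for nm,im,(x0,y0,x1,y1) in(("top",T,(374,208,414,246)),("side",S,(276,262,324,308))):
    h=cv2.cvtColor(im[y0:y1,x0:x1],cv2.COLOR_RGB2HSV)
    gr=h[...,2];_,m=cv2.threshold(gr,0,255,cv2.THRESH_BINARY_INV+cv2.THRESH_OTSU)
    print(nm,_);print((gr[::2,::2]//10))
# bushes: yellow in top at z=.030
h=cv2.cvtColor(T,cv2.COLOR_RGB2HSV);m=((h[...,0]>12)&(h[...,0]<30)&(h[...,1]>90)&(h[...,2]>60)).astype(np.uint8);m[:140]=0;m[260:]=0;m[:,:180]=0;m[:,310:]=0
n,l,st,ce=cv2.connectedComponentsWithStats(m)
for i in range(1,n):
    if st[i,4]>8:print("bush",ce[i],st[i,4],plane("top",*ce[i],.032))
E
```

```text
knob [0.4142 0.3499 0.0808]
ring [249.2429 231.6187] [26.0497 26.2145] [0.4573 0.2893 0.054 ] side proj [277.6131 193.5277]
ring [216.7958 220.0052] [23.4629 24.0212] [0.4855 0.3681 0.054 ] side proj [285.3394 181.7777]
ring [276.0331 208.5808] [25.6013 25.8713] [0.513  0.2249 0.054 ] side proj [301.6695 202.5928]
ring [210.1087 185.7789] [25.5493 26.8376] [0.5687 0.3856 0.054 ] side proj [313.1557 178.0418]
ring [269.8286 174.4489] [25.3544 25.8575] [0.5964 0.2405 0.054 ] side proj [332.6608 198.0841]
ring [237.0349 162.906 ] [23.9864 24.5188] [0.6248 0.3208 0.054 ] side proj [336.661  185.5676]
top 125.0
[[16 16 16 17 16 16 16 16 16 16 16 16 16 16 16 17 17 16 17 16]
 [16 16 16 16 16 16 16 16 16 16 16 16 16 16 16 16 16 16 16 16]
 [16 16 16 16 16 16 16 16 16 17 16 16 16 16 16 16 16 16 16 16]
 [16 16 16 16 16 17 16 16 16 16 16 16 16 16 16 16 16 16 16 16]
 [16 16 16 16 16 16 16 16 16 15 16 16 16 16 16 16 16 16 16 16]
 [16 16 16 16 16 17 15 13 12  7  8  7 10 14 16 16 16 16 16 16]
 [16 16 16 16 17 12  8 11 11 11 10  7  4  7 14 16 16 16 17 16]
 [16 16 16 16 15  7 12 15 15 15 14 13  8  4  
[... 2003 characters left out ...]
23 23 22 15 15  9  8  8  8  8  8  8  8  8  8  8 14 23 23 23 23 23 23]
 [23 23 23 23 19 15 15  9  7  8  8  8  8  8  8  8 11 23 23 23 23 23 23 23]
 [23 23 23 22 22 19 15 15 12  8  7  7  7  7  9 19 23 23 23 23 23 23 23 23]
 [23 23 23 22 23 22 23 22 19 23 18 18 19 20 23 23 23 23 23 23 23 23 23 23]
 [23 23 23 23 23 22 23 22 23 23 23 23 23 23 23 22 23 23 23 23 23 23 23 23]
 [23 23 23 23 23 23 23 23 23 23 23 23 23 23 22 23 23 23 23 23 23 23 23 23]]
bush [263.1633 147.2245] 49 [0.668  0.2603 0.032 ]
bush [210.1569 157.1176] 51 [0.6431 0.3926 0.032 ]
bush [297.9592 187.5714] 49 [0.5663 0.1728 0.032 ]
bush [191.3529 207.9216] 51 [0.5159 0.4371 0.032 ]
bush [278.0816 240.4898] 49 [0.4351 0.2217 0.032 ]
```

```bash
cat >> h.py <<'E'
def delta(target,cmd,yaw):
    c,s=np.cos(np.radians(yaw)),np.sin(np.radians(yaw))
    R=np.array([[c,s,0],[s,-c,0],[0,0,-1]]);return R.T@(np.array(target)-np.array(cmd))*1000
E
python3 - <<'E'
from h import *
print("rim",tri((299,275),(394,228.2)),plane("top",394,228.2,.045),plane("side",299,275,.045))
print("rings",tri((301.66,204.07),(276,208.6)),tri((313.3,179.3),(210.1,185.8)))
S=cv2.imread("pics/side0.png");
w=plane("top",394,228.2,.045)
for z in(0,.045):print(z,proj("side",[w[0],w[1],z]))
o=ctrl.get_obs();print(o["tool_pos"],o["orientation"])
print(delta([w[0],w[1],.14],[.207,.642,.227],-17.87))
E
```

```text
rim (array([ 0.467, -0.063,  0.045]),) [ 0.4651 -0.0628  0.045 ] [ 0.4689 -0.0631  0.045 ]
rings (array([0.5131, 0.2254, 0.0496]),) (array([0.5693, 0.3868, 0.0495]),)
0 [297.1105 294.576 ]
0.045 [296.9098 275.0755]
[0.207  0.642  0.2257] [179.9131  -0.0081 -17.8696]
[461.876  591.5857  87.    ]
```

>>> {"api": "apply_moves", "payload": {"deltas": [{"fingers": 87, "delta_pos": [30, 38, 5], "angular": [0, 0, 6]}, {"fingers": 87, "delta_pos": [60, 76, 11], "angular": [0, 0, 12]}, {"fingers": 87, "delta_pos": [90, 114, 17], "angular": [0, 0, 18]}, {"fingers": 87, "delta_pos": [120, 153, 22], "angular": [0, 0, 24]}, {"fingers": 87, "delta_pos": [150, 191, 28], "angular": [0, 0, 30]}, {"fingers": 87, "delta_pos": [180, 229, 34], "angular": [0, 0, 36]}, {"fingers": 87, "delta_pos": [210, 268, 39], "angular": [0, 0, 42]}, {"fingers": 87, "delta_pos": [240, 306, 45], "angular": [0, 0, 48]}, {"fingers": 87, "delta_pos": [270, 344, 51], "angular": [0, 0, 54]}, {"fingers": 87, "delta_pos": [300, 382, 57], "angular": [0, 0, 60]}]}}

```text
clock: 1.1
tool_pos: [0.3755, 0.1849, 0.1694]
orientation: [-180.0, 0.0, -78.1]
force: [2.5, 0.8, 1.1]
opening: 0.0869
gripper_force: 0.0
```

>>> {"api": "apply_moves", "payload": {"deltas": [{"fingers": 87, "delta_pos": [38, -5, 4], "angular": [0, 0, 5]}, {"fingers": 87, "delta_pos": [76, -11, 9], "angular": [0, 0, 10]}, {"fingers": 87, "delta_pos": [114, -16, 13], "angular": [0, 0, 15]}, {"fingers": 87, "delta_pos": [152, -21, 17], "angular": [0, 0, 20]}, {"fingers": 87, "delta_pos": [190, -27, 22], "angular": [0, 0, 25]}, {"fingers": 87, "delta_pos": [228, -32, 26], "angular": [0, 0, 29]}, {"fingers": 87, "delta_pos": [263, -37, 30], "angular": [0, 0, 31.4]}, {"fingers": 87, "delta_pos": [263, -37, 30], "angular": [0, 0, 31.4]}, {"fingers": 87, "delta_pos": [263, -37, 30], "angular": [0, 0, 31.4]}]}}

```text
clock: 2.0
tool_pos: [0.4665, -0.0634, 0.139]
orientation: [179.9, -0.0, -109.4]
force: [-0.1, -0.4, 0.6]
opening: 0.0868
gripper_force: 0.0
```

```bash
python3 - <<'E'
from h import *
o=ctrl.get_obs();print(o["tool_pos"],o["orientation"],o["joint_pos"],o["force"])
print(delta([.467,-.063,.0165],o["tool_pos"],o["orientation"][2]))
E
```

```text
[ 0.4665 -0.0634  0.139 ] [ 179.9349   -0.0358 -109.3942] [ 16.2921   5.8327 -31.3493  -0.0111 -52.8917 -35.6796] [-0.1332 -0.4108  0.5975]
[ -0.5545  -0.3232 122.5388]
```

>>> {"api": "apply_moves", "payload": {"deltas": [{"fingers": 87, "delta_pos": [0, 0, 40], "angular": [0, 0, 0]}, {"fingers": 87, "delta_pos": [0, 0, 80], "angular": [0, 0, 0]}, {"fingers": 87, "delta_pos": [0, 0, 110], "angular": [0, 0, 0]}, {"fingers": 87, "delta_pos": [0, 0, 123], "angular": [0, 0, 0]}, {"fingers": 87, "delta_pos": [0, 0, 123], "angular": [0, 0, 0]}, {"fingers": 87, "delta_pos": [0, 0, 123], "angular": [0, 0, 0]}]}}

```text
clock: 2.6
tool_pos: [0.4671, -0.0617, 0.017]
orientation: [-180.0, -0.0, -109.2]
force: [1.0, 0.3, 0.2]
opening: 0.0865
gripper_force: 0.0
```

```bash
python3 - <<'E'
from h import *
o=ctrl.get_obs();print(o["tool_pos"],o["orientation"],o["force"])
S=ctrl.snapshot("side");T=ctrl.snapshot("top")
a=cv2.resize(S[215:315,230:350],(480,400));b=cv2.resize(T[200:260,335:420][:, :80],(300,225));b=cv2.copyMakeBorder(b,0,175,0,0,0)
cv2.imwrite("pics/c2.png",np.hstack([a,b])[:,:,::-1])
E
```

```text
[ 0.4671 -0.0617  0.017 ] [-179.9977   -0.0074 -109.1677] [1.0292 0.3327 0.2282]
```

View pics/c2.png

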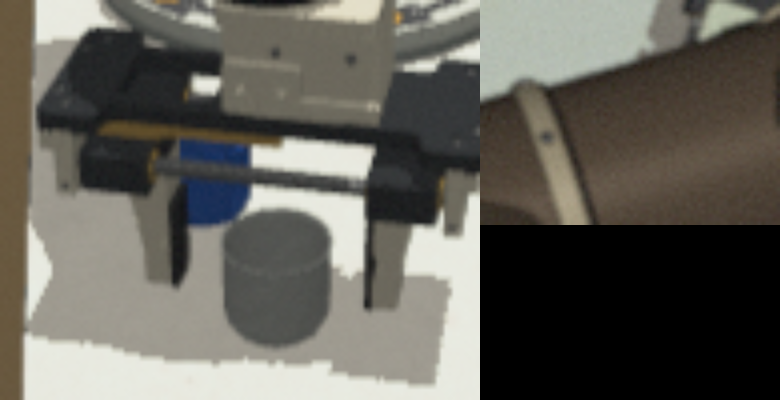

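The side crop shows both fingers straddling the grey cup, with their tips at rows 285 to 308 and the cup's axis at that height near row 294. They are aligned, so I'll close on it.

>>> {"api": "apply_moves", "payload": {"deltas": [{"fingers": 60, "delta_pos": [0, 0, 0], "angular": [0, 0, 0]}, {"fingers": 46, "delta_pos": [0, 0, 0], "angular": [0, 0, 0]}, {"fingers": 46, "delta_pos": [0, 0, 0], "angular": [0, 0, 0]}, {"fingers": 46, "delta_pos": [0, 0, 0], "angular": [0, 0, 0]}, {"fingers": 46, "delta_pos": [0, 0, 0], "angular": [0, 0, 0]}, {"fingers": 46, "delta_pos": [0, 0, 0], "angular": [0, 0, 0]}, {"fingers": 46, "delta_pos": [0, 0, 0], "angular": [0, 0, 0]}]}}

```text
clock: 3.4
tool_pos: [0.467, -0.0626, 0.0166]
orientation: [-180.0, -0.0, -109.3]
force: [-0.4, 0.7, 1.9]
opening: 0.0495
gripper_force: 30.0
```

>>> {"api": "apply_moves", "payload": {"deltas": [{"fingers": 46, "delta_pos": [0, 0, -15], "angular": [0, 0, 0]}, {"fingers": 46, "delta_pos": [0, 0, -45], "angular": [0, 0, 0]}, {"fingers": 46, "delta_pos": [0, 0, -80], "angular": [0, 0, 0]}, {"fingers": 46, "delta_pos": [-10, -1, -110], "angular": [0, 0, 0]}, {"fingers": 46, "delta_pos": [-35, -2, -123], "angular": [0, 0, 0]}, {"fingers": 46, "delta_pos": [-65, -4, -123], "angular": [0, 0, 0]}, {"fingers": 46, "delta_pos": [-100, -7, -123], "angular": [0, 0, 0]}, {"fingers": 46, "delta_pos": [-135, -9, -123], "angular": [0, 0, 0]}, {"fingers": 46, "delta_pos": [-170, -11, -123], "angular": [0, 0, 0]}, {"fingers": 46, "delta_pos": [-200, -13, -123], "angular": [0, 0, 0]}]}}

```text
clock: 4.4
tool_pos: [0.5454, 0.1236, 0.1393]
orientation: [180.0, -0.0, -109.2]
force: [-0.9, -0.5, -1.1]
opening: 0.0497
gripper_force: 30.0
```

>>> {"api": "apply_moves", "payload": {"deltas": [{"fingers": 46, "delta_pos": [-30, -2, 0], "angular": [0, 0, 0]}, {"fingers": 46, "delta_pos": [-60, -4, 5], "angular": [0, 0, 0]}, {"fingers": 46, "delta_pos": [-90, -6, 12], "angular": [0, 0, 0]}, {"fingers": 46, "delta_pos": [-115, -8, 20], "angular": [0, 0, 0]}, {"fingers": 46, "delta_pos": [-130, -9, 35], "angular": [0, 0, 0]}, {"fingers": 46, "delta_pos": [-130, -9, 45], "angular": [0, 0, 0]}, {"fingers": 46, "delta_pos": [-130, -9, 48], "angular": [0, 0, 0]}, {"fingers": 46, "delta_pos": [-130, -9, 48], "angular": [0, 0, 0]}, {"fingers": 46, "delta_pos": [-130, -9, 48], "angular": [0, 0, 0]}]}}

```text
clock: 5.3
tool_pos: [0.5966, 0.2411, 0.0922]
orientation: [-180.0, 0.0, -109.3]
force: [0.6, 0.3, -0.5]
opening: 0.0496
gripper_force: 30.0
```

```bash
python3 - <<'E'
from h import *
o=ctrl.get_obs();print(o["tool_pos"],o["orientation"],o["force"],o["opening"])
print(delta([.5966,.241,.0915],o["tool_pos"],o["orientation"][2]))
S=ctrl.snapshot("side");cv2.imwrite("pics/s3.png",S[:,:,::-1])
cv2.imwrite("pics/c3.png",cv2.resize(S[140:230,260:390],(780,540),interpolation=2)[:,:,::-1])
p=o["tool_pos"].copy()
for dz in(-.0165,):p2=p+[0,0,dz];print("foot proj crop",(proj("side",p2)-[260,140])*6, "holder proj",(proj("side",[.5966,.241,.054])-[260,140])*6)
E
```

```text
[0.5966 0.2411 0.0922] [-179.978     0.0166 -109.2903] [ 0.5666  0.2911 -0.4561] 0.04964189233307304
[ 0.1278 -0.0452  0.6816]
foot proj crop [437.7949 302.0519] holder proj [436.2587 347.985 ]
```

View pics/c3.png

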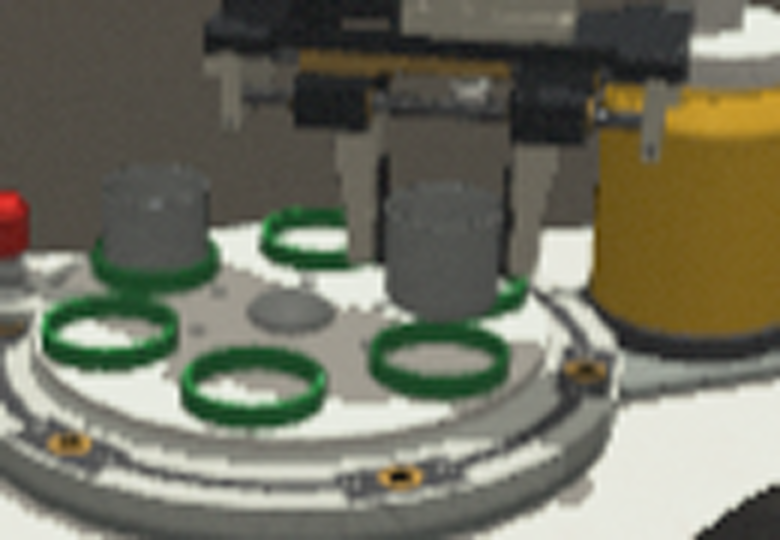

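```bash
python3 - <<'E'
from h import *
S=cv2.imread("pics/s3.png")[:,:,::-1].astype(int)
g=(S[...,1]-np.maximum(S[...,0],S[...,2])>25).astype(np.uint8)
n,l,st,ce=cv2.connectedComponentsWithStats(g[180:210,318:350]);print(st,)
w=np.clip((S[...,1]-np.maximum(S[...,0],S[...,2])),0,None)
for r in range(193,207):
    print(r,w[r,318:350])
for r in (183,185,187,189,190,191):print(r,S[r,320:350,0])
E
```

```text
[[  0   0  32  30 778]
 [ 23   6   7   7  23]
 [  4  13  23  13 159]]
193 [ 0  0  0  0  0  0  0  7  8 11 12 21 21 13 12  9 13 19 19 26 29 28 18 11
  9 11  3  2  3  3  3  3]
194 [ 0  0  0  0  0  8 11 30 29 39 37 31 33 35 33 29 33 37 36 36 35 33 19 13
  7  4  3  3  3  3  3  3]
195 [ 0  0  0  0  8 32 39 37 34 32 33 32 33 32 34 32 33 31 34 35 34 36 34 31
 20 12  3  3  3  3  3  4]
196 [ 0  0  0  1 34 38 31 31 33 31 32 34 34 32 34 34 31 33 32 32 32 30 32 33
 38 30  9  2  2  3  3  3]
197 [ 0  0  0 11 46 31 31 30 31 25 22 12  4  6  3  6  6  7 14 24 28 31 31 32
 31 31 30  0  0  0  0  0]
198 [ 0  0  0 18 43 30 22 19  6  5  6  0  0  0  0  0  0  0  2  5  6  4 14 27
 28 31 38  0  0  0  0  0]
199 [ 0  0  0 19 37 38 21  4  0  0  0  0  0  0  0  0  0  0  0  0  0  0  1  7
 25 40 31  1  0  0  0  0]
200 [ 0  0  0 17 32 35 27  8  6  0  0  0  0  0  0  0  0  0  0  0  0  0  0  8
 28 43 25  0  0  0  0  0]
201 [ 0  0  0 17 31 35 35 32 26 16 10  8  3  2  0  2  1  3  2  7  7  8  8 28
 38 35 16  0  0  0  0  0]
202 [ 0  0  0  5 30 30 30 30 34 36 34 30 17 17 18 16 15 18 19 28 28 33 38 34
 30 28 18  0  0  0  0  0]

[... 473 characters left out ...]
 81  82  84  80
  79  81  81  79  73  46  62 105 106 107 108 143]
185 [216 230 215 209 115  75  81  79  82  83  80  80  79  79  84  83  82  80
  81  78  78  78  74  41  48  86  95 100 128 191]
187 [231 231 231 225 103  78  79  78  78  80  83  80  83  83  82  80  81  81
  80  77  79  76  91 156 118  67  45  59 128 190]
189 [231 231 227 221 168  77  79  82  83  81  82  82  80  80  81  83  82  82
  81  80  79  78  66  46  37  32  30  85 192 109]
190 [231 229 192 176 160 115  73  79  80  82  83  82  84  82  83  80  80  79
  78  77  77  73  53  36  26  27  48 128 229 193]
191 [212 206 147 140 189 197 144  95  77  79  79  80  79  78  80  78  80  79
  78  77  73  59  37  35  41  73 115 199 231 229]
```

The side crop shows the cup's silhouette centred at column 333.06 and the holder at 332.75, about 0.8 mm apart. I'll correct for that and lower it.

>>> {"api": "apply_moves", "payload": {"deltas": [{"fingers": 46, "delta_pos": [0.3, 0.8, 4], "angular": [0, 0, 0]}, {"fingers": 46, "delta_pos": [0.3, 0.8, 9], "angular": [0, 0, 0]}, {"fingers": 46, "delta_pos": [0.3, 0.8, 14], "angular": [0, 0, 0]}, {"fingers": 46, "delta_pos": [0.3, 0.8, 18], "angular": [0, 0, 0]}, {"fingers": 46, "delta_pos": [0.3, 0.8, 22], "angular": [0, 0, 0]}, {"fingers": 46, "delta_pos": [0.3, 0.8, 25], "angular": [0, 0, 0]}, {"fingers": 46, "delta_pos": [0.3, 0.8, 28], "angular": [0, 0, 0]}, {"fingers": 46, "delta_pos": [0.3, 0.8, 28], "angular": [0, 0, 0]}]}}

```text
clock: 6.15
tool_pos: [0.5954, 0.2416, 0.063]
orientation: [180.0, -0.0, -109.3]
force: [-0.3, -0.1, -0.1]
opening: 0.0493
gripper_force: 30.0
```

>>> {"api": "apply_moves", "payload": {"deltas": [{"fingers": 46, "delta_pos": [0, 0, 1.5], "angular": [0, 0, 0]}, {"fingers": 46, "delta_pos": [0, 0, 2.5], "angular": [0, 0, 0]}, {"fingers": 46, "delta_pos": [0, 0, 3.5], "angular": [0, 0, 0]}, {"fingers": 46, "delta_pos": [0, 0, 4], "angular": [0, 0, 0]}, {"fingers": 46, "delta_pos": [0, 0, 4], "angular": [0, 0, 0]}]}}

```text
clock: 6.65
tool_pos: [0.5957, 0.2417, 0.0595]
orientation: [180.0, -0.0, -109.3]
force: [-0.9, -0.4, -1.6]
opening: 0.0497
gripper_force: 30.0
```

>>> {"api": "apply_moves", "payload": {"deltas": [{"fingers": 46, "delta_pos": [0, 0, 0.7], "angular": [0, 0, 0]}, {"fingers": 46, "delta_pos": [0, 0, 1.3], "angular": [0, 0, 0]}, {"fingers": 46, "delta_pos": [0, 0, 1.3], "angular": [0, 0, 0]}]}}

```text
clock: 6.95
tool_pos: [0.5958, 0.2418, 0.0587]
orientation: [-180.0, 0.0, -109.3]
force: [-2.1, -0.2, 2.6]
opening: 0.0494
gripper_force: 30.0
```

>>> {"api": "apply_moves", "payload": {"deltas": [{"fingers": 53, "delta_pos": [0, 0, 0], "angular": [0, 0, 0]}, {"fingers": 60, "delta_pos": [0, 0, 0], "angular": [0, 0, 0]}, {"fingers": 66, "delta_pos": [0, 0, 0], "angular": [0, 0, 0]}, {"fingers": 66, "delta_pos": [0, 0, 0], "angular": [0, 0, 0]}, {"fingers": 66, "delta_pos": [0, 0, -15], "angular": [0, 0, 0]}, {"fingers": 66, "delta_pos": [0, 0, -45], "angular": [0, 0, 0]}, {"fingers": 66, "delta_pos": [0, 0, -80], "angular": [0, 0, 0]}, {"fingers": 66, "delta_pos": [0, 0, -100], "angular": [0, 0, 0]}, {"fingers": 66, "delta_pos": [0, 0, -100], "angular": [0, 0, 0]}]}}

```text
clock: 7.85
tool_pos: [0.5975, 0.2427, 0.1621]
orientation: [-179.8, 0.3, -109.2]
force: [0.3, -0.3, -0.1]
opening: 0.0658
gripper_force: 0.0
```

```bash
python3 - <<'E'
from h import *
o=ctrl.get_obs();print(o["tool_pos"],o["orientation"],o["force"],o["opening"])
print(delta([.4137,.3498,.16],o["tool_pos"],o["orientation"][2]))
S=ctrl.snapshot("side")
cv2.imwrite("pics/c4.png",cv2.resize(S[130:230,245:390],(783,540),interpolation=2)[:,:,::-1])
E
```

```text
[0.5975 0.2427 0.1621] [-179.7753    0.2702 -109.2369] [ 0.3234 -0.333  -0.1207] 0.06580892862676643
[-40.5765 208.7811   2.1005]
```

View pics/c4.png

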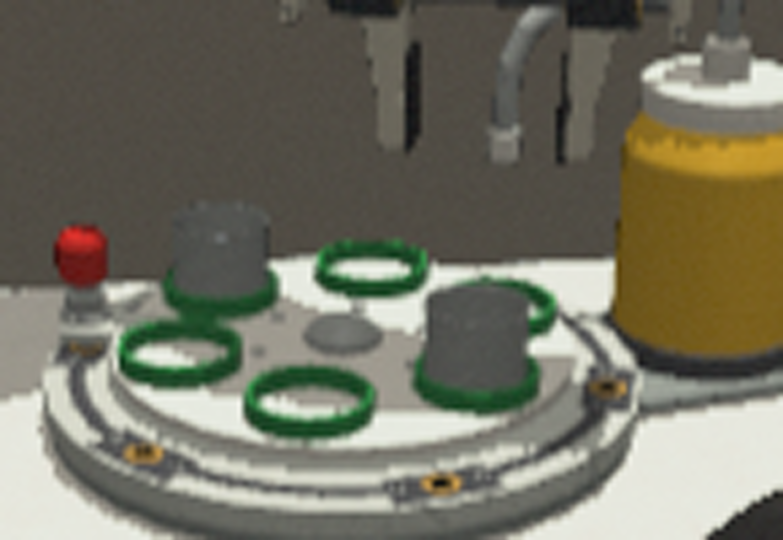

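The side crop shows the loose cup upright and seated in the load holder at about (477,340), with the spare cup still in place. Next is the knob, with the fingers closing radially.

>>> {"api": "apply_moves", "payload": {"deltas": [{"fingers": 60, "delta_pos": [-5, 25, 0], "angular": [0, 0, 0]}, {"fingers": 52, "delta_pos": [-11, 60, 0], "angular": [0, 0, 0]}, {"fingers": 52, "delta_pos": [-19, 100, 0], "angular": [0, 0, 0]}, {"fingers": 52, "delta_pos": [-27, 140, 0], "angular": [0, 0, 0]}, {"fingers": 52, "delta_pos": [-35, 180, 0], "angular": [0, 0, 0]}, {"fingers": 52, "delta_pos": [-40, 202, 10], "angular": [0, 0, 0]}, {"fingers": 52, "delta_pos": [-40.5, 208, 25], "angular": [0, 0, 0]}, {"fingers": 52, "delta_pos": [-40.5, 208, 35], "angular": [0, 0, 0]}, {"fingers": 52, "delta_pos": [-40.5, 208, 35], "angular": [0, 0, 0]}, {"fingers": 52, "delta_pos": [-40.5, 208, 35], "angular": [0, 0, 0]}]}}

```text
clock: 8.9
tool_pos: [0.4131, 0.3481, 0.1229]
orientation: [180.0, -0.1, -109.3]
force: [0.4, 1.1, 0.7]
opening: 0.0522
gripper_force: 0.0
```

```bash
python3 - <<'E'
from h import *
o=ctrl.get_obs();print(o["tool_pos"],o["orientation"],o["force"],o["joint_pos"])
print(delta([.4137,.3498,.0645],o["tool_pos"],o["orientation"][2]))
S=ctrl.snapshot("side")
print(blobs(S,"red",(245,160,275,200)))
cv2.imwrite("pics/c5.png",cv2.resize(S[130:210,220:320],(750,600),interpolation=2)[:,:,::-1])
E
```

```text
[0.4131 0.3481 0.1229] [ 179.9995   -0.071  -109.298 ] [0.3743 1.073  0.7   ] [ 60.9209  13.3118 -24.366    0.0146 -52.3923 -80.2278]
[-1.7961  0.0276 58.3725]
[(72, array([255, 172,  10,  11]), array([259.8868, 176.8105]), array([ 8.9537, 10.4984]))]
```

View pics/c5.png

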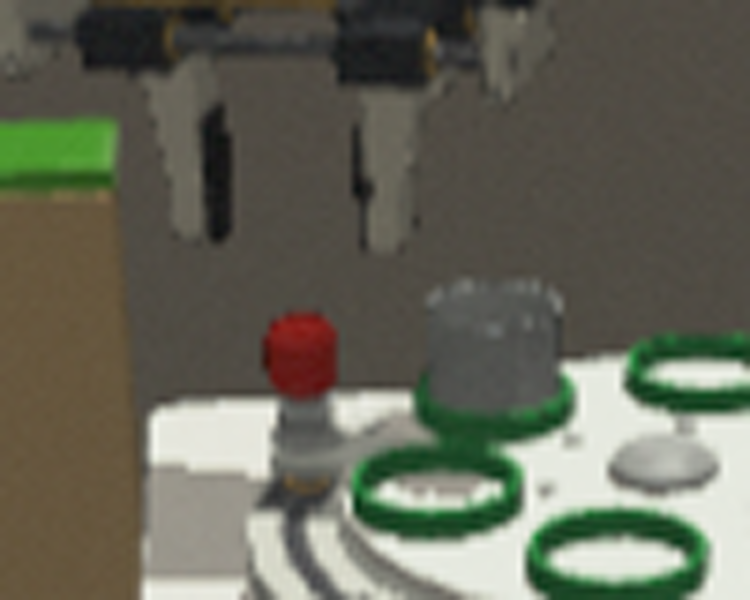

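```bash
python3 - <<'E'
from h import *
for X in([.4137,.3498,.0808],[.4142,.3499,.0808],[.4131,.3481,.0808],[.4131,.3481,.1229]):print(X,proj("side",X),proj("top",X), (proj("side",X)-[220,130])*7.5)
y=np.array([.945,-.330,0])*-1
for s in(-1,1):
  X=np.array([.4131,.3481,.1229])+s*.0261*y; print((proj("side",X)-[220,130])*7.5)
E
```

```text
[0.4137, 0.3498, 0.0808] [259.6839 176.6105] [221.2296 250.4979] [297.6291 349.5788]
[0.4142, 0.3499, 0.0808] [259.8663 176.5882] [221.19   250.2831] [298.9972 349.4113]
[0.4131, 0.3481, 0.0808] [259.4855 176.8478] [221.953  250.7547] [296.1414 351.3587]
[0.4131, 0.3481, 0.1229] [258.6973 162.3047] [217.4231 251.9221] [290.2295 242.2851]
[360.6104 247.2721]
[220.3445 237.3334]
```

Only 1–2 mm of correction is needed: the knob is at (302,355) in the crop and the fingers straddle it. I'll lower the gripper.

>>> {"api": "apply_moves", "payload": {"deltas": [{"fingers": 52, "delta_pos": [-2, -0.4, 10], "angular": [0, 0, 0]}, {"fingers": 52, "delta_pos": [-2, -0.4, 25], "angular": [0, 0, 0]}, {"fingers": 52, "delta_pos": [-2, -0.4, 40], "angular": [0, 0, 0]}, {"fingers": 52, "delta_pos": [-2, -0.4, 50], "angular": [0, 0, 0]}, {"fingers": 52, "delta_pos": [-2, -0.4, 57], "angular": [0, 0, 0]}, {"fingers": 52, "delta_pos": [-2, -0.4, 58], "angular": [0, 0, 0]}, {"fingers": 52, "delta_pos": [-2, -0.4, 58], "angular": [0, 0, 0]}, {"fingers": 52, "delta_pos": [-2, -0.4, 58], "angular": [0, 0, 0]}]}}

```text
clock: 9.75
tool_pos: [0.414, 0.3507, 0.0658]
orientation: [-180.0, 0.1, -109.3]
force: [-0.7, -1.1, -0.6]
opening: 0.0519
gripper_force: 0.0
```

Next I'll close gently, in small steps.

>>> {"api": "apply_moves", "payload": {"deltas": [{"fingers": 44, "delta_pos": [0, 0, 0], "angular": [0, 0, 0]}, {"fingers": 36, "delta_pos": [0, 0, 0], "angular": [0, 0, 0]}, {"fingers": 31, "delta_pos": [0, 0, 0], "angular": [0, 0, 0]}, {"fingers": 28, "delta_pos": [0, 0, 0], "angular": [0, 0, 0]}, {"fingers": 25, "delta_pos": [0, 0, 0], "angular": [0, 0, 0]}, {"fingers": 23, "delta_pos": [0, 0, 0], "angular": [0, 0, 0]}, {"fingers": 23, "delta_pos": [0, 0, 0], "angular": [0, 0, 0]}, {"fingers": 23, "delta_pos": [0, 0, 0], "angular": [0, 0, 0]}]}}

```text
clock: 10.55
tool_pos: [0.4137, 0.3503, 0.0653]
orientation: [-180.0, 0.0, -109.3]
force: [-0.6, -0.2, 1.3]
opening: 0.0263
gripper_force: 30.0
```

```bash
python3 - <<'E'
from h import *
o=ctrl.get_obs();print(o["tool_pos"],o["orientation"],o["force"],o["moment"],o["opening"])
E
```

```text
[0.4137 0.3503 0.0653] [-179.9995    0.0002 -109.2625] [-0.6425 -0.1863  1.3069] [ 0.0754  0.184  -0.0339] 0.02629097044258836
```

>>> {"api": "apply_moves", "payload": {"deltas": [{"fingers": 23, "delta_pos": [0, 0, -3], "angular": [0, 0, 0]}, {"fingers": 23, "delta_pos": [0, 0, -6], "angular": [0, 0, 0]}, {"fingers": 23, "delta_pos": [0, 0, -9], "angular": [0, 0, 0]}, {"fingers": 23, "delta_pos": [0, 0, -12], "angular": [0, 0, 0]}, {"fingers": 23, "delta_pos": [0, 0, -14.5], "angular": [0, 0, 0]}, {"fingers": 23, "delta_pos": [0, 0, -14.5], "angular": [0, 0, 0]}, {"fingers": 23, "delta_pos": [0, 0, -14.5], "angular": [0, 0, 0]}]}}

```text
clock: 11.25
tool_pos: [0.4136, 0.3501, 0.0796]
orientation: [180.0, -0.0, -109.3]
force: [1.2, 0.1, -7.9]
opening: 0.0263
gripper_force: 30.0
```

```bash
python3 - <<'E'
from h import *
o=ctrl.get_obs();print(o["tool_pos"],o["orientation"],o["force"],o["opening"])
p=o["tool_pos"];c=np.array([.541,.305]);v=p[:2]-c;print(np.hypot(*v),np.degrees(np.arctan2(v[1],v[0])))
v*=.135/np.hypot(*v)
# arc rows about the axis; turn +th about z => tool z rotation -th
S=ctrl.snapshot("side");print(blobs(S,"red",(245,150,275,200)))
for th in list(range(1,54,3))+[52.5]:
    a=np.radians(th);w=np.array([[np.cos(a),-np.sin(a)],[np.sin(a),np.cos(a)]])@v-v
    print(th,delta([*(w),0],[0,0,0],o["orientation"][2]).round(1))
E
```

```text
[0.4136 0.3501 0.0796] [ 179.9897   -0.0244 -109.2732] [ 1.2052  0.0626 -7.9491] 0.026336215563125317
0.13516059375364695 160.52554197599542
[(70, array([255, 167,   9,  11]), array([259.148 , 172.1327]), array([ 8.839 , 10.6314]))]
1 [ 2.4 -0.   0. ]
4 [ 9.4 -0.3  0. ]
7 [16.5 -0.9  0. ]
10 [23.4 -2.   0. ]
13 [30.4 -3.4  0. ]
16 [37.2 -5.1  0. ]
19 [44.  -7.2  0. ]
22 [50.6 -9.7  0. ]
25 [ 57.1 -12.4   0. ]
28 [ 63.4 -15.6   0. ]
31 [ 69.6 -19.    0. ]
34 [ 75.6 -22.8   0. ]
37 [ 81.3 -26.9   0. ]
40 [ 86.9 -31.3   0. ]
43 [ 92.2 -35.9   0. ]
46 [ 97.3 -40.9   0. ]
49 [102.  -46.1   0. ]
52 [106.6 -51.5   0. ]
52.5 [107.3 -52.4   0. ]
```

Force is −7.9 N, which matches the spring at 14.3 mm lift, so the pin is clear. Now I'll swing smoothly along the arc.

>>> {"api": "apply_moves", "payload": {"deltas": [{"fingers": 23, "delta_pos": [2.4, 0, 0], "angular": [0, 0, -1]}, {"fingers": 23, "delta_pos": [9.4, -0.3, 0], "angular": [0, 0, -4]}, {"fingers": 23, "delta_pos": [16.5, -0.9, 0], "angular": [0, 0, -7]}, {"fingers": 23, "delta_pos": [23.4, -2.0, 0], "angular": [0, 0, -10]}, {"fingers": 23, "delta_pos": [30.4, -3.4, 0], "angular": [0, 0, -13]}, {"fingers": 23, "delta_pos": [37.2, -5.1, 0], "angular": [0, 0, -16]}, {"fingers": 23, "delta_pos": [44.0, -7.2, 0], "angular": [0, 0, -19]}, {"fingers": 23, "delta_pos": [50.6, -9.7, 0], "angular": [0, 0, -22]}, {"fingers": 23, "delta_pos": [55.0, -11.5, 0], "angular": [0, 0, -24]}, {"fingers": 23, "delta_pos": [57.1, -12.4, 0], "angular": [0, 0, -25]}]}}

```text
clock: 12.3
tool_pos: [0.4066, 0.2921, 0.0799]
orientation: [-180.0, 0.0, -84.2]
force: [1.5, 1.5, -9.5]
opening: 0.0261
gripper_force: 30.0
```

```bash
python3 - <<'E'
from h import *
o=ctrl.get_obs();print(o["tool_pos"],o["orientation"],o["force"],o["opening"])
p=o["tool_pos"];c=np.array([.541,.305]);v=p[:2]-c;print(np.hypot(*v),np.degrees(np.arctan2(v[1],v[0]))-160.5)
E
```

```text
[0.4066 0.2921 0.0799] [-179.9869    0.0253  -84.1751] [ 1.4783  1.4878 -9.4622] 0.0261133082422852
0.135017628337514 -335.0259019991837
```

>>> {"api": "apply_moves", "payload": {"deltas": [{"fingers": 23, "delta_pos": [4.7, -0.1, 0], "angular": [0, 0, -2]}, {"fingers": 23, "delta_pos": [11.8, -0.5, 0], "angular": [0, 0, -5]}, {"fingers": 23, "delta_pos": [18.8, -1.3, 0], "angular": [0, 0, -8]}, {"fingers": 23, "delta_pos": [25.8, -2.5, 0], "angular": [0, 0, -11]}, {"fingers": 23, "delta_pos": [32.7, -4.0, 0], "angular": [0, 0, -14]}, {"fingers": 23, "delta_pos": [39.5, -5.9, 0], "angular": [0, 0, -17]}, {"fingers": 23, "delta_pos": [46.2, -8.1, 0], "angular": [0, 0, -20]}, {"fingers": 23, "delta_pos": [52.7, -10.7, 0], "angular": [0, 0, -23]}, {"fingers": 23, "delta_pos": [59.2, -13.7, 0], "angular": [0, 0, -26]}, {"fingers": 23, "delta_pos": [62.3, -15.3, 0], "angular": [0, 0, -27.5]}]}}

```text
clock: 13.3
tool_pos: [0.4279, 0.2316, 0.0797]
orientation: [180.0, 0.0, -56.7]
force: [0.1, 1.1, -9.0]
opening: 0.0263
gripper_force: 30.0
```

>>> {"api": "apply_moves", "payload": {"deltas": [{"fingers": 23, "delta_pos": [0, 0, 0], "angular": [0, 0, 0]}, {"fingers": 23, "delta_pos": [0, 0, 1.5], "angular": [0, 0, 0]}, {"fingers": 23, "delta_pos": [0, 0, 1.5], "angular": [0, 0, 0]}, {"fingers": 23, "delta_pos": [0, 0, 1.5], "angular": [0, 0, 0]}]}}

```text
clock: 13.7
tool_pos: [0.4278, 0.2318, 0.0781]
orientation: [180.0, -0.0, -56.8]
force: [0.2, -0.6, -8.0]
opening: 0.0264
gripper_force: 30.0
```

```bash
cat > st.py <<'E'
from h import *
o=ctrl.get_obs();print(o["tool_pos"],o["orientation"],o["force"],o["opening"])
p=o["tool_pos"];c=np.array([.541,.305]);v=p[:2]-c;a=np.arctan2(v[1],v[0]);print("r",np.hypot(*v),"turn",(np.degrees(a)-160.5)%360,"Ftan",o["force"][:2]@[-np.sin(a),np.cos(a)])
E
python3 st.py
```

```text
[0.4278 0.2318 0.0781] [179.9657  -0.0101 -56.7816] [ 0.2475 -0.5751 -8.0051] 0.026427195210057035
r 0.1348263468603285 turn 52.395603800350045 Ftan 0.6173219561533202
```

>>> {"api": "apply_moves", "payload": {"deltas": [{"fingers": 23, "delta_pos": [3.5, -0.1, 0], "angular": [0, 0, -1.5]}, {"fingers": 23, "delta_pos": [7.5, -0.2, 0], "angular": [0, 0, -3.2]}, {"fingers": 23, "delta_pos": [7.5, -0.2, 0.4], "angular": [0, 0, -3.2]}, {"fingers": 23, "delta_pos": [7.5, -0.2, 0.8], "angular": [0, 0, -3.2]}, {"fingers": 23, "delta_pos": [7.5, -0.2, 0.8], "angular": [0, 0, -3.2]}, {"fingers": 23, "delta_pos": [7.5, -0.2, 0.8], "angular": [0, 0, -3.2]}]}}

```text
clock: 14.3
tool_pos: [0.4321, 0.2256, 0.0774]
orientation: [180.0, -0.0, -53.6]
force: [1.1, -2.4, -7.8]
opening: 0.0261
gripper_force: 30.0
```

```bash
python3 st.py
```

```text
[0.4321 0.2256 0.0774] [179.9753  -0.0061 -53.5882] [ 1.0749 -2.4015 -7.8243] 0.026099591056512262
r 0.1347429361871138 turn 55.596996590641254 Ftan 2.5737372781311065
```

>>> {"api": "apply_moves", "payload": {"deltas": [{"fingers": 23, "delta_pos": [0, 0, 0.4], "angular": [0, 0, 0]}, {"fingers": 23, "delta_pos": [0, 0, 0.4], "angular": [0, 0, 0]}, {"fingers": 23, "delta_pos": [0, 0, 0.4], "angular": [0, 0, 0]}]}}

```text
clock: 14.6
tool_pos: [0.4322, 0.2256, 0.0772]
orientation: [180.0, -0.0, -53.6]
force: [-1.8, -2.0, -3.6]
opening: 0.0263
gripper_force: 30.0
```

```bash
python3 st.py
```

```text
[0.4322 0.2256 0.0772] [179.9885  -0.0003 -53.5684] [-1.7556 -1.9915 -3.562 ] 0.026317119111848353
r 0.13468098073141782 turn 55.60384559877343 Ftan 0.5744981566578328
```

Contact is felt: the ring is carrying about half the spring force. I'll feel forward in small steps.

>>> {"api": "apply_moves", "payload": {"deltas": [{"fingers": 23, "delta_pos": [1.2, 0, 0], "angular": [0, 0, -0.5]}, {"fingers": 23, "delta_pos": [1.9, 0, 0], "angular": [0, 0, -0.8]}, {"fingers": 23, "delta_pos": [1.9, 0, 0], "angular": [0, 0, -0.8]}]}}

```text
clock: 14.9
tool_pos: [0.4333, 0.2241, 0.0769]
orientation: [180.0, 0.0, -52.8]
force: [-2.3, 0.1, -5.9]
opening: 0.026
gripper_force: 30.0
```

>>> {"api": "apply_moves", "payload": {"deltas": [{"fingers": 23, "delta_pos": [0.6, 0, 0], "angular": [0, 0, -0.25]}, {"fingers": 23, "delta_pos": [1.2, 0, 0], "angular": [0, 0, -0.5]}, {"fingers": 23, "delta_pos": [1.2, 0, 0], "angular": [0, 0, -0.5]}]}}

```text
clock: 15.2
tool_pos: [0.4341, 0.223, 0.0769]
orientation: [180.0, -0.0, -52.3]
force: [-2.4, -0.8, -7.2]
opening: 0.0262
gripper_force: 30.0
```

```bash
python3 st.py
```

```text
[0.4341 0.223  0.0769] [179.9748  -0.0029 -52.2569] [-2.3955 -0.7617 -7.2213] 0.02621431943882721
r 0.13470836785913848 turn 56.97896645293599 Ftan -0.8531440608049256
```

>>> {"api": "apply_moves", "payload": {"deltas": [{"fingers": 23, "delta_pos": [0, 0, 0.3], "angular": [0, 0, 0]}, {"fingers": 23, "delta_pos": [0, 0, 0.3], "angular": [0, 0, 0]}]}}

```text
clock: 15.4
tool_pos: [0.4341, 0.223, 0.0766]
orientation: [180.0, -0.0, -52.3]
force: [-2.3, -0.5, -8.0]
opening: 0.0266
gripper_force: 30.0
```

```bash
python3 st.py
```

```text
[0.4341 0.223  0.0766] [179.9755  -0.0072 -52.2673] [-2.3175 -0.5044 -8.0324] 0.026623518115497784
r 0.13471734335178487 turn 56.97007303353905 Ftan -1.0095534649601159
```

>>> {"api": "apply_moves", "payload": {"deltas": [{"fingers": 23, "delta_pos": [0, 0, 0.4], "angular": [0, 0, 0]}, {"fingers": 23, "delta_pos": [0, 0, 0.8], "angular": [0, 0, 0]}, {"fingers": 23, "delta_pos": [0, 0, 0.8], "angular": [0, 0, 0]}]}}

```text
clock: 15.7
tool_pos: [0.4341, 0.223, 0.0759]
orientation: [180.0, -0.0, -52.3]
force: [-2.1, -0.3, -7.7]
opening: 0.0261
gripper_force: 30.0
```

```bash
python3 st.py
```

```text
[0.4341 0.223  0.0759] [179.9807  -0.0067 -52.2675] [-2.1147 -0.339  -7.7424] 0.02611890956018999
r 0.13470650174073212 turn 56.973208298837676 Ftan -1.0175480925064617
```

The pin has entered the hole: 1.3 mm below ring level and still the full spring pull. I'll centre it slightly, then lower it in stages while watching the force.

>>> {"api": "apply_moves", "payload": {"deltas": [{"fingers": 23, "delta_pos": [0.4, 0, 0], "angular": [0, 0, -0.15]}, {"fingers": 23, "delta_pos": [0.8, 0, 0], "angular": [0, 0, -0.3]}, {"fingers": 23, "delta_pos": [0.8, 0, 1.5], "angular": [0, 0, -0.3]}, {"fingers": 23, "delta_pos": [0.8, 0, 3], "angular": [0, 0, -0.3]}, {"fingers": 23, "delta_pos": [0.8, 0, 3], "angular": [0, 0, -0.3]}]}}

```text
clock: 16.2
tool_pos: [0.4346, 0.2225, 0.0728]
orientation: [180.0, -0.0, -52.0]
force: [-2.2, -1.3, -6.7]
opening: 0.0261
gripper_force: 30.0
```

```bash
python3 st.py
```

```text
[0.4346 0.2225 0.0728] [179.9821  -0.0036 -51.9663] [-2.1507 -1.3134 -6.7472] 0.0260645527691724
r 0.1346493619615789 turn 57.28327807825019 Ftan -0.279703130103064
```

>>> {"api": "apply_moves", "payload": {"deltas": [{"fingers": 23, "delta_pos": [0, 0, 2], "angular": [0, 0, 0]}, {"fingers": 23, "delta_pos": [0, 0, 4], "angular": [0, 0, 0]}, {"fingers": 23, "delta_pos": [0, 0, 6], "angular": [0, 0, 0]}, {"fingers": 23, "delta_pos": [0, 0, 6.7], "angular": [0, 0, 0]}, {"fingers": 23, "delta_pos": [0, 0, 6.7], "angular": [0, 0, 0]}]}}

```text
clock: 16.7
tool_pos: [0.4346, 0.2225, 0.0661]
orientation: [180.0, -0.0, -52.0]
force: [-3.3, -1.5, -6.1]
opening: 0.0264
gripper_force: 30.0
```

```bash
python3 st.py
```

```text
[0.4346 0.2225 0.0661] [179.9815  -0.0036 -51.9665] [-3.3159 -1.471  -6.1461] 0.02635397643708368
r 0.13461956546045742 turn 57.28884444311461 Ftan -0.869340275657155
```

>>> {"api": "apply_moves", "payload": {"deltas": [{"fingers": 29, "delta_pos": [0, 0, 0], "angular": [0, 0, 0]}, {"fingers": 36, "delta_pos": [0, 0, 0], "angular": [0, 0, 0]}, {"fingers": 46, "delta_pos": [0, 0, 0], "angular": [0, 0, 0]}, {"fingers": 50, "delta_pos": [0, 0, 0], "angular": [0, 0, 0]}, {"fingers": 50, "delta_pos": [0, 0, -10], "angular": [0, 0, 0]}, {"fingers": 50, "delta_pos": [0, 0, -35], "angular": [0, 0, 0]}, {"fingers": 50, "delta_pos": [0, 0, -65], "angular": [0, 0, 0]}, {"fingers": 50, "delta_pos": [0, 0, -95], "angular": [0, 0, 0]}, {"fingers": 50, "delta_pos": [0, 0, -110], "angular": [0, 0, 0]}, {"fingers": 50, "delta_pos": [0, 0, -110], "angular": [0, 0, 0]}]}}

```text
clock: 17.7
tool_pos: [0.4361, 0.2239, 0.1798]
orientation: [-179.6, 0.0, -51.9]
force: [0.9, 0.5, -0.2]
opening: 0.0499
gripper_force: 0.0
```

```bash
python3 - <<'E'
from h import *
S=ctrl.snapshot("side");cv2.imwrite("pics/c6.png",cv2.resize(S[130:230,245:390],(783,540),interpolation=2)[:,:,::-1])
b=blobs(S,"red",(245,150,345,225));print(b, proj("side",[.4346,.2225,.0808]),proj("side",[.4346,.2225,.0928]))
E
```

```text
[(89, array([266, 190,  10,  12]), array([270.5, 195.5]), array([ 9.8337, 11.7646]))] [270.1487 195.1106] [269.9598 190.6405]
```

View pics/c6.png

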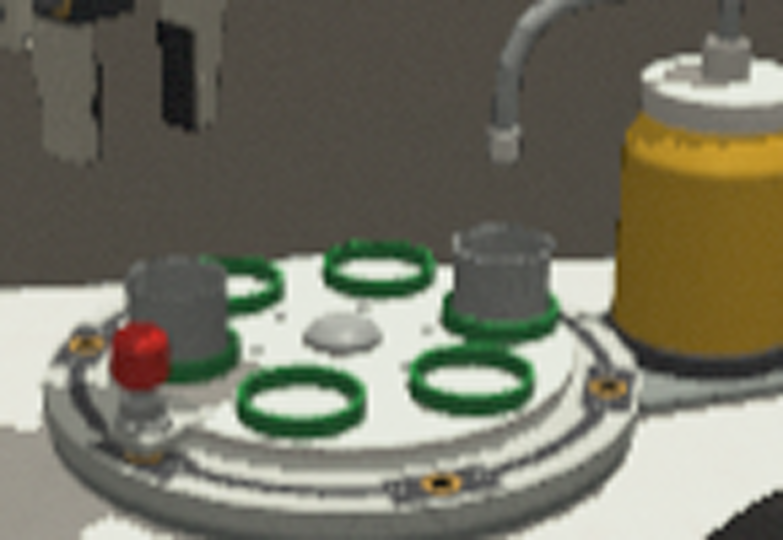

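The final side crop shows the loose cup upright under the spout at about (503,270). The spare cup is in its holder, and the knob's row of 195.5 matches home height (195.1 expected, 190.6 if it were still riding on the ring). The gripper is clear, so I'm handing in.

```bash
python3 -c "
from plant import ctrl
print(ctrl.close_job())"
```

```text
the job is handed in; nothing more can be done
None
```

The job is handed in at about 18 s of the 61 s allowed: the steel cup stands under the spout, the turntable is locked about 57° on with the pin fully home, and the spare cup is still in its holder.

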